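# Load, cover and start a touch mixer

### The arm

A 6-joint arm with a two-finger parallel gripper is mounted at the origin on the work surface. World frame = base frame: x ahead of the robot, y to its left, z up, the work surface at z = 0. Lengths are in m, angles in rad, forces in N, time in s.
With the tool pointing down it reaches from about 0.375 to 0.9 m from the base axis. Payload 3.1 kg.
Tool frame: the origin (TCP) lies between the finger pads, 19 mm behind the fingertips; this is the grasp point; z points along the fingers, y is the line along which they close (so a half turn about z gives the same grasp; the last joint's range is limited). The gripper opens to 87 mm and grips with 3 to 60 N. Pads are 19 mm wide; open, the fingers measure 117 mm over their backs; the gripper's body (75 mm by 190 mm) begins 51 mm behind the grasp point.
Start: joints at [0.975, 0.527, 1.433, -0, 1.181, -0.178], TCP at [0.254, 0.571, 0.241] pointing down, gripper open.
Joint ranges: [-3.08, 3.08], [-0.75, 2.2], [0.22, 2.44], [-1.43, 4.57], [0, 2.65], [-2.85, 2.85]. Speed limits (rad/s): [2.79, 2.79, 3.14, 3.14, 3.14, 3.14].

### API

Orientations are given as a unit quaternion [x, y, z, w].
In Python, from rig import get_obs, camera, hand_in, cut_out gives the robot as it stands.
- The arm moves only by the tool step_arm, never from a script. Its argument "rows" is a list of rows, each a list of 6 numbers: the shift along the world's x, y, z in m, then the turn, a rotation vector about the world's x, y, z in degrees. A call has 1 to 12 rows; each row shifts and turns the commanded pose from where the row before left it; what a row does not reach is not made up. A row lasts 1/8 s, in which the tool goes at most 62.5 mm and 10.7 degrees, less where a joint would pass 70% of its speed; a pose out of reach is approached as far as the arm can. A call is refused whole if a number of a shift passes 0.0625 or a number of a turn 10.7, either way. A call with a gripper value outside its range is refused whole. "jaw" is the finger opening in m, from 0 to 0.087, set as the call begins (left out, the last holds). The fingers move at their own pace and stop on an object; "squeeze" is the grip in N (left out, the last holds). Time passes only in rows, so rows that do not move let the fingers close. It gives the time, the measured TCP pose, the force, the opening and the grip force at its end, in the units of the state.
- get_obs(): the state, without advancing time (a new reading comes with each control period).
- camera(name): name is "scene" or "top" or "wrist"; returns a dict with "pixels" (420x560x3 uint8, blue, green, red), "depth" (420x560 float32, m along the optical axis (not along the pixel's ray), 0 where there is no reading), "fov_y" (degrees; the focal length in pixels is half the picture's height over the tangent of half this angle, whatever the lens; pixels are square), "cx", "cy" (the principal point, pixels), "extrinsics" (4x4, takes a point from camera to world coordinates); the wrist camera has in their place "mount" (4x4, takes a point from camera to tool coordinates, whose origin is the TCP and whose axes are the flange's). Camera axes: x right, y up, looking along -z (the intrinsics and any distortion apply to the point x, -y, -z); pixel columns grow to the right and rows downward; lengths in m; the calibration is good to about 2 mm. A picture is of the moment at which its call begins: read the wrist's pose just before it.
- hand_in(): hands the job in; it is judged then, once.
Trained networks look in the newest picture that a camera, given by its name, has taken for a name from the list of things; names that differ only in an ending like _2 or _b are one class to them, and where a whole thing is asked for, a point or a joint stands for the part that bears it (a point fixed in the world has none). Each returns a list of dicts, best first, with "confidence" (0 to 1); they miss things now and then, are a little off and sometimes report something else, mostly with a low value. They report only what shows in the picture. A call takes as long as a camera call. They do not tell look-alikes from the thing itself.
- cut_out(label, camera): "region" (420x560 bool, what is visible of it) and "extent" ([centre column, centre row, width, height] in pixels, round what is visible of it).
The state is a dict: "time": time; "q": joint angles; "joint_velocities": joint speeds; "joint_torque": joint torques, N m; "position": TCP position; "tool_rot": TCP orientation; "ft_force": force on the tool from outside, world axes, zero at the start; "moment": the same for the moment, N m; "grip_width": finger opening in m; "grip_force": force on a finger pad.
Only numpy, scipy, OpenCV 4.12 (cv2) and the standard library are available. Lean on these libraries where they do the work, as an engineer would, in place of code of your own. Each camera call takes 0.05 s, during which the arm holds its last target. There are 200 camera calls.

### The job

Take the red-capped tube out of the small black rack and stand it fully down in the one empty place of the mixer's metal block. Then take the blue cover by its white knob, slide it over the pin in the middle of the block until it drops on flat, and press it down so that the sprung block sinks well towards its stop and the mixer would run. Finish while still holding the block down by the cover's knob, without letting go, and leave everything else on the bench where it stands.

Things in the scene. Friction and masses are not known exactly. Their poses are not given: they have to be found in the camera images.
- tube_red: Loose screw-cap tube to load, upright in the black rack; 60 long, 15 g. Whitish body of diameter 16 (lowest 12 conical, tip diameter 6); red cap of diameter 20 spanning z 44 to 60. Origin at the centre of its tip, z up. It starts with its tip 6 above the bench and about 1 of play in the hole.
- rack: Black tube rack, a fixed block 170 (x) by 46 (y) by 40 high, with three round holes of diameter 18, 34 deep, in a row along its x axis at x = -60, 0 and 60. Origin at the centre of its underside. The red tube may be in any of the three holes, blue-capped tubes in the other two.
- place (a point): The empty place in the metal block: centre of the hole's mouth on the block's top face, 94 above the bench with the block up. Hole of diameter 19, 40 deep, flat floor; a loaded tube's cap ends 20 above this point. x axis points to the pin, 36 away; z up. To both sides along y is free room for fingers.
- pin (a point): Centre of the top of the upright steel locating pin in the middle of the block; axes as place. Pin of diameter 11, its top 3 tapered to diameter 6. It stands 26 above the block's top face (120 above the bench with the block up), 6 above the caps of loaded tubes.
- mixer: The fixed mixer: white base 150 square and 40 high; on it, on springs, a metal block 124 square and 44 high (top face 94 above the bench) with four holes, each 36 from the central pin at 90 degree steps. Three hold red-capped tubes that are fast in the block, one is empty. Origin under its centre.
- cover: Blue hold-down cover, a loose upside-down round dish, rim down on the bench. Diameter 112, 36 high, inside 30 deep, about 220 g. Origin at the centre of the rim's underside, z up; any yaw will do. Hidden in its middle a socket of diameter 13 (flared at its mouth, 1 above the rim plane) fits the pin. Seated, the origin is 26 below the pin's top; before dropping on, 20 or more higher.
- cover_knob (a point): Centre of the top face of the cover's white knob, an upright cylinder of diameter 30 and height 30 on the middle of the cover's top; 66 above the cover's origin.
- head (a joint): How far the mixer's sprung block is pressed straight down, in m: 0 is up (also with tubes and cover lying on it), 0.008 is the lower stop. It needs about 5 N on the cover to start moving and about 12 N to reach the stop, and springs back up when released. The mixer runs beyond 0.005.
- tube_blue1: Blue-capped tube in the rack, same size as the red one, to be left. Origin at its tip.
- tube_blue2: Second blue-capped tube in the rack, to be left. Origin at its tip.
- timer: White bench timer, 60 by 75 by 18 high, lying loose between robot and mixer, to be left. Origin at the centre of its underside.
- jar1: Foil-covered jar, diameter 60, 85 high, beyond the mixer, loose, to be left. Origin under its centre.
- jar2: Amber jar with a metal lid, diameter 60, 85 high, beyond the mixer, loose, to be left. Origin under its centre.
Things that resemble listed ones, but are neither listed nor needed, are in the scene too. What is shaped like the tube_red but yellow is not meant. What is shaped like the cover but brown is not meant.

How it is judged:
By the outcome, as a careful person would: the job done as asked, in the order asked, and still so for the second after the job is handed in, while the arm keeps its last pose, push and grip.
It also fails if it takes over 64 s, if anything falls off the work surface, if the arm or the gripper's body presses on something with over 40 N, if the wrist force passes 120 N, or if a joint passes its speed limit or range.

## Working session

There is one attempt and no reset: what is moved stays moved. The work goes in short steps, Python scripts to look and compute and a tool call to move; the robot and the scene stay as the last step left them, time stands still between calls to the robot, and variables do not carry over. Pictures are saved under pics/ and viewed, at most 10 in all, crops included, and the job is handed in when it is done.

Besides the shell and the picture viewer there is one more tool, called after ">>>" as name(argument=value, ...), one argument or row to a line, values as JSON. step_arm: Moves the arm, as the interface text tells. Its arguments: {"type":"object","properties":{"rows":{"type":"array"},"jaw":{"type":"number"},"squeeze":{"type":"number"}},"required":["rows"]}

```bash
mkdir -p pics; ls; cat > h.py <<'E'
import numpy as np, cv2
from rig import get_obs, camera, hand_in, cut_out
from scipy.spatial.transform import Rotation as R
def take(name):
    o=get_obs(); c=camera(name)
    if 'extrinsics' in c: T=np.array(c['extrinsics'])
    else:
        W=np.eye(4); W[:3,:3]=R.from_quat(o['tool_rot']).as_matrix(); W[:3,3]=o['position']
        T=W@np.array(c['mount'])
    d=c['depth']; f=210/np.tan(np.radians(c['fov_y'])/2)
    v,u=np.mgrid[:420,:560]
    P=np.stack([(u-c['cx'])/f*d,-(v-c['cy'])/f*d,-d],-1)@T[:3,:3].T+T[:3,3]
    P[d==0]=np.nan
    return c,P,T,f
E
python3 - <<'E'
from h import *
o=get_obs(); print(o)
for n in ('scene','top'):
    c,P,T,f=take(n); cv2.imwrite(f'pics/{n}0.png',c['pixels']); print(n,[k for k in c],c['fov_y'],c['cx'],c['cy'],T.round(3).tolist())
    print({k:c[k] for k in c if k not in('pixels','depth','extrinsics')})
    for l in ('tube_red','rack','mixer','cover','cover_knob','timer','jar1','tube_blue1'):
        for r in cut_out(l,n)[:3]:
            m=r['region']; q=P[m]; q=q[~np.isnan(q[:,0])]
            print(l,round(r['confidence'],2),np.round(r['extent']), np.round(np.nanmedian(q,0),3) if len(q) else None, np.round(np.percentile(q,[2,98],axis=0),3).tolist() if len(q) else '')
E
```

```text
pics
{'time': 0.0, 'q': array([ 9.74516308e-01,  5.28485291e-01,  1.43389702e+00, -7.18991116e-06,
        1.18140797e+00, -1.78495040e-01]), 'joint_velocities': array([ 0.00285128, -0.00070424, -0.00017234, -0.00121968, -0.00053304,
       -0.00138293]), 'joint_torque': array([ 9.42626539e-04, -4.40043998e+01, -1.76588345e+01,  6.33749831e-02,
        5.83234895e-02, -1.50330470e-04]), 'position': array([0.25316083, 0.5706715 , 0.24026153]), 'tool_rot': array([ 2.07375129e-01,  9.78260880e-01, -1.01864753e-03, -4.12022173e-04]), 'ft_force': array([-0.13367733, -0.04254515,  0.18247312]), 'moment': array([-0.01924927, -0.01519432,  0.07909171]), 'grip_force': 0.0, 'grip_width': 0.08706701038498407}
scene ['pixels', 'depth', 'fov_y', 'cx', 'cy', 'extrinsics'] 57.751311487785834 283.23292194054466 210.37436870800866 [[0.45, -0.767, 0.458, 0.913], [0.893, 0.381, -0.24, -0.158], [0.009, 0.517, 0.856, 0.752], [0.0, 0.0, 0.0, 1.0]]
{'fov_y': 57.751311487785834, 'cx': 283.23292194054466, 'cy': 210.37436870800866}
tube_red 0.72 [119. 212.  18.  18.] [ 0.381 -0.283  0.048] [[0.369, -0.291, 0.
[... 1905 characters left out ...]
50.] [0.542 0.299 0.037] [[0.494, 0.25, 0.016], [0.593, 0.352, 0.068]]
cover_knob 0.67 [213. 272.  57.  52.] [0.457 0.137 0.037] [[0.408, 0.086, 0.003], [0.508, 0.191, 0.068]]
timer 0.96 [299. 296.  32.  32.] [ 0.406 -0.057  0.019] [[0.376, -0.092, 0.014], [0.435, -0.021, 0.024]]
jar1 0.64 [299. 140.  22.  37.] [ 0.747 -0.048  0.084] [[0.729, -0.075, 0.002], [0.782, -0.021, 0.089]]
jar1 0.64 [374. 144.  32.  32.] [ 0.739 -0.216  0.084] [[0.718, -0.245, 0.004], [0.771, -0.191, 0.09]]
jar1 0.23 [300. 295.  36.  28.] [ 0.406 -0.057  0.019] [[0.376, -0.093, 0.013], [0.437, -0.02, 0.024]]
tube_blue1 0.47 [409. 245.  12.  12.] [ 0.513 -0.287  0.066] [[0.504, -0.297, 0.035], [0.522, -0.279, 0.071]]
```

```bash
python3 - <<'E'
import cv2
a=cv2.imread('pics/top0.png')[110:330,100:450]; cv2.imwrite('pics/topc.png',cv2.resize(a,None,fx=2.2,fy=2.2,interpolation=2))
a=cv2.imread('pics/scene0.png')[130:390,90:430]; cv2.imwrite('pics/scenec.png',cv2.resize(a,None,fx=2.2,fy=2.2,interpolation=2))
E
```

```text
(no output)
```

View pics/topc.png

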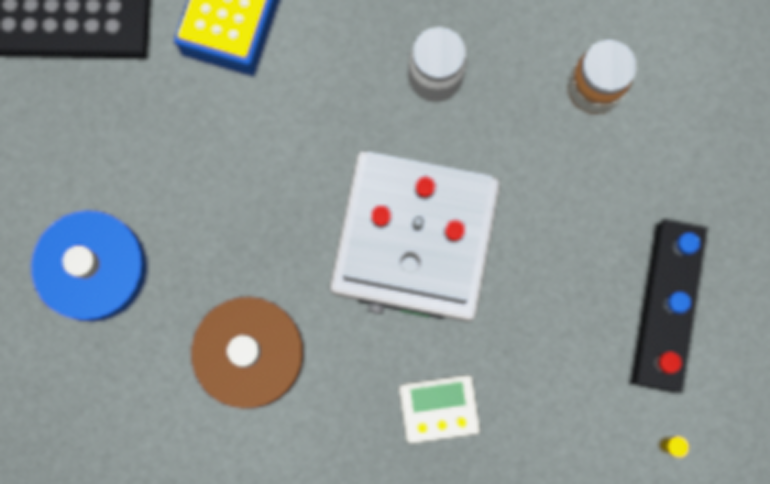

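View pics/scenec.png

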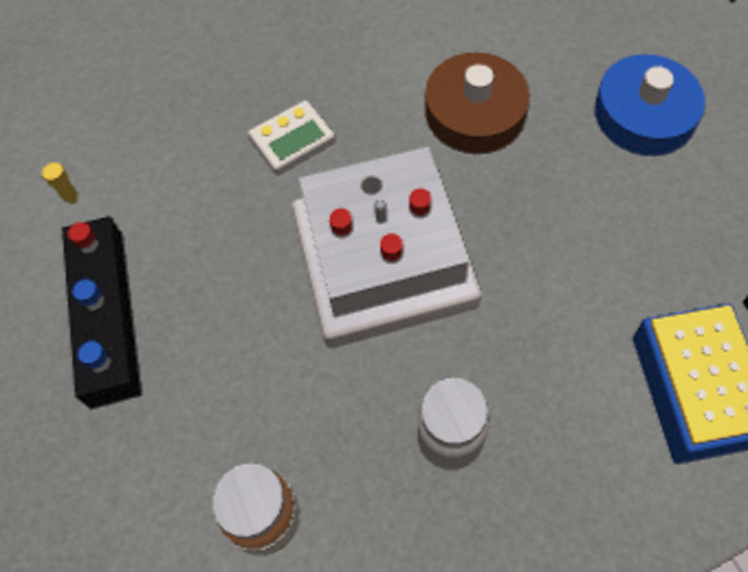

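The top view shows the red tube in the rack hole nearest the robot (full-picture px ~404,274), with the yellow decoy in front of it. The empty place is on the robot's side of the pin (~286,229), and the blue cover is the leftmost dish (~137,229). Next I'll measure these precisely from both cameras.

```bash
cat >> h.py <<'E'
def ray(c,T,f,uv,z):
    uv=np.atleast_2d(uv); d=np.stack([(uv[:,0]-c['cx'])/f,-(uv[:,1]-c['cy'])/f,-np.ones(len(uv))],-1)@T[:3,:3].T
    return T[:3,3]+d*((z-T[2,3])/d[:,2])[:,None]
def blobs(c,P,T,f,kind,zt,tol=.008,amin=15):
    hsv=cv2.cvtColor(c['pixels'],cv2.COLOR_BGR2HSV); h,s,v=hsv[...,0],hsv[...,1],hsv[...,2]
    m={'red':((h<8)|(h>172))&(s>140)&(v>80),'blue':(h>100)&(h<125)&(s>130),'white':(s<60)&(v>130)}[kind]
    m=m&(abs(P[...,2]-zt)<tol)
    n,L,st,ce=cv2.connectedComponentsWithStats(m.astype(np.uint8))
    out=[]
    for i in range(1,n):
        if st[i,4]<amin: continue
        vv,uu=np.nonzero(L==i); g=ray(c,T,f,np.stack([uu,vv],-1),zt)
        (x,y),r=cv2.minEnclosingCircle(g[:,:2].astype(np.float32))
        out.append((st[i,4],ce[i].round(1).tolist(),g.mean(0)[:2].round(4).tolist(),(round(x,4),round(y,4)),round(r,4),np.nanmedian(P[L==i][:,2]).round(4)))
    return out
E
python3 - <<'E'
from h import *
for n in ('top','scene'):
    a=take(n); print(n)
    for k,z in (('red',.066),('red',.114),('blue',.066),('white',.066),('blue',.036)):
        for b in blobs(*a,k,z): print(k,z,b)
    c,P,T,f=a
    m=abs(P[...,2]-.094)<.006; m&=(abs(P[...,0]-.57)<.12)&(abs(P[...,1]+.03)<.12)
    vv,uu=np.nonzero(m); g=ray(c,T,f,np.stack([uu,vv],-1),.094)
    print('block',cv2.minAreaRect(g[:,:2].astype(np.float32)*1000))
    m=(P[...,2]>.112)&(abs(P[...,0]-.575)<.02)&(abs(P[...,1]+.03)<.02); print('pin',P[m].round(3).tolist(),np.argwhere(m).tolist())
E
```

```text
top
red 0.066 (np.int32(76), [404.4, 274.1], [0.4542, -0.2776], (0.454, -0.277), 0.0111, np.float64(0.0662))
red 0.114 (np.int32(47), [292.8, 194.6], [0.6141, -0.0352], (0.6132, -0.0356), 0.0077, np.float64(0.1149))
red 0.114 (np.int32(48), [272.9, 207.6], [0.5855, 0.0062], (0.5848, 0.0059), 0.0077, np.float64(0.1145))
red 0.114 (np.int32(51), [306.4, 214.5], [0.5723, -0.0641], (0.5722, -0.0642), 0.0081, np.float64(0.1146))
blue 0.066 (np.int32(73), [412.7, 220.0], [0.5716, -0.2989], (0.5717, -0.2985), 0.011, np.float64(0.0665))
blue 0.066 (np.int32(74), [408.6, 246.8], [0.5129, -0.2883], (0.513, -0.2883), 0.0106, np.float64(0.0664))
white 0.066 (np.int32(56), [297.8, 144.8], [0.7376, -0.0467], (0.7475, -0.0494), 0.027, np.float64(0.0603))
white 0.066 (np.int32(146), [135.7, 228.1], [0.5435, 0.3038], (0.5436, 0.3037), 0.0151, np.float64(0.0668))
white 0.066 (np.int32(157), [210.5, 268.7], [0.4587, 0.1378], (0.4587, 0.1377), 0.0149, np.float64(0.0664))
blue 0.036 (np.int32(45), [223.4, 113.8], [0.8183, 0.1255], (0.8193, 0.1264), 0.0371, np.float64(0.0377))
blue 0.036 (np.int32(80), [2
[... 2600 characters left out ...]
 -0.026, 0.118], [0.583, -0.024, 0.118], [0.581, -0.033, 0.117], [0.582, -0.032, 0.118], [0.583, -0.03, 0.118], [0.585, -0.029, 0.119], [0.584, -0.026, 0.117], [0.586, -0.025, 0.118], [0.583, -0.032, 0.116], [0.585, -0.031, 0.118], [0.586, -0.029, 0.118], [0.586, -0.027, 0.117], [0.587, -0.025, 0.116], [0.584, -0.033, 0.115], [0.585, -0.031, 0.114], [0.585, -0.029, 0.113]] [[221, 262], [221, 263], [222, 261], [222, 262], [222, 263], [222, 264], [222, 265], [223, 260], [223, 261], [223, 262], [223, 263], [223, 264], [223, 265], [224, 260], [224, 261], [224, 262], [224, 263], [224, 264], [224, 265], [225, 261], [225, 262], [225, 263], [225, 264], [225, 265], [226, 261], [226, 262], [226, 263]]
```

>>> step_arm(
  rows=[
    [0.03,-0.054,0,0,0,2.7],
    [0.03,-0.054,0,0,0,2.7],
    [0.03,-0.054,0,0,0,2.7],
    [0.03,-0.054,0,0,0,2.7],
    [0.03,-0.054,0,0,0,2.7],
    [0.006,-0.06,0,0,0,0],
    [0.006,-0.06,0,0,0,0],
    [0.006,-0.06,0,0,0,0],
    [0.006,-0.06,0,0,0,0],
    [0.006,-0.06,0,0,0,0],
    [0.006,-0.06,0,0,0,0],
    [0.006,-0.06,0,0,0,0],
  ],
  jaw=0.05,
)

```text
time: 2.5
position: [0.4457, -0.121, 0.2416]
tool_rot: [0.091, 0.996, -0.0, 0.001]
ft_force: [1.3, -0.2, 0.2]
grip_width: 0.0497
grip_force: 0.0
```

>>> step_arm(
  rows=[
    [0.006,-0.06,-0.03,0,0,0],
    [0.004,-0.06,-0.03,0,0,0],
    [0,-0.037,-0.02,0,0,0],
    [0,0,0,0,0,0],
    [0,0,0,0,0,0],
  ],
)

```text
time: 3.12
position: [0.4546, -0.2666, 0.1656]
tool_rot: [0.091, 0.996, 0.0, -0.0]
ft_force: [0.9, -0.6, 0.3]
grip_width: 0.0503
grip_force: 0.0
```

```bash
python3 - <<'E'
from h import *
o=get_obs(); R0=R.from_quat(o['tool_rot']).as_matrix(); print(o['position'],R0.round(3).tolist(),o['time'],o['q'].round(2))
a=take('wrist'); cv2.imwrite('pics/w1.png',a[0]['pixels'])
for k in ('red','blue'):
  for b in blobs(*a,k,.066): print(k,b)
E
```

```text
[ 0.4545511  -0.26660111  0.16555149] [[-0.983, 0.181, -0.001], [0.181, 0.983, 0.001], [0.001, 0.001, -1.0]] 3.125 [-0.74  0.51  1.75  0.    0.89 -2.13]
red (np.int32(562), [263.1, 217.8], [0.453, -0.2788], (0.4528, -0.2791), 0.0108, np.float64(0.0659))
blue (np.int32(291), [264.3, 283.3], [0.5067, -0.2885], (0.5089, -0.2892), 0.0101, np.float64(0.0655))
blue (np.int32(304), [265.1, 346.6], [0.5652, -0.2995], (0.5665, -0.2996), 0.0105, np.float64(0.0655))
```

View pics/w1.png

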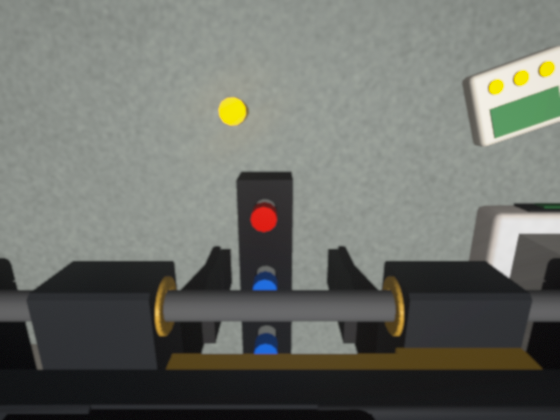

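The wrist view shows the red cap at px (263,218) between the fingers, with the rack aligned to them. I'll descend.

>>> step_arm(
  rows=[
    [0,-0.006,-0.03,0,0,0],
    [0,-0.005,-0.03,0,0,0],
    [0,0,-0.025,0,0,0],
    [0,0,-0.012,0,0,0],
    [0,0,0,0,0,0],
    [0,0,0,0,0,0],
  ],
)

```text
time: 3.92
position: [0.4555, -0.2783, 0.0696]
tool_rot: [0.091, 0.996, -0.001, 0.001]
ft_force: [0.2, -0.3, 0.3]
grip_width: 0.0501
grip_force: 0.0
```

>>> step_arm(
  rows=[
    [0,0,-0.002,0,0,0],
    [0,0,0,0,0,0],
    [0,0,0,0,0,0],
    [0,0,0,0,0,0],
    [0,0,0,0,0,0],
  ],
  jaw=0.0,
  squeeze=20,
)

```text
time: 4.55
position: [0.4549, -0.2783, 0.0666]
tool_rot: [0.091, 0.996, -0.0, 0.0]
ft_force: [-1.1, 0.3, 0.3]
grip_width: 0.0197
grip_force: 20.0
```

>>> step_arm(
  rows=[
    [0,0,0,0,0,0],
    [0,0,0.01,0,0,0],
    [0,0,0.03,0,0,0],
    [0,0,0.04,0,0,0],
    [0,0,0.04,0,0,0],
    [0,0,0,0,0,0],
    [0,0,0,0,0,0],
  ],
)

```text
time: 5.42
position: [0.4544, -0.2778, 0.1864]
tool_rot: [0.091, 0.996, 0.0, -0.0]
ft_force: [-0.2, 0.4, -0.0]
grip_width: 0.0191
grip_force: 20.0
```

```bash
python3 - <<'E'
from h import *
o=get_obs(); print(o['position'],o['grip_width'],o['grip_force'],o['time'])
z=o['position'][2]
for n in ('top','scene','wrist'):
  a=take(n); print(n)
  for b in blobs(*a,'red',z-.001,.02): print(b)
E
```

```text
[ 0.45441294 -0.27780379  0.18641762] 0.01907310956843339 19.999983608722687 5.425
top
(np.int32(68), [556.4, 200.8], [0.5962, -0.5474], (0.5969, -0.5494), 0.0117, np.float64(0.1775))
scene
(np.int32(60), [101.7, 204.2], [0.4577, -0.2775], (0.4565, -0.2767), 0.01, np.float64(0.1841))
wrist
(np.int32(1458), [279.0, 271.2], [0.4488, -0.277], (0.4495, -0.2772), 0.0121, np.float64(0.1845))
```

>>> step_arm(
  rows=[
    [0.015,0.05,0.01,0,0,0],
    [0.015,0.05,0.01,0,0,0],
    [0.015,0.05,0,0,0,0],
    [0.015,0.05,0,0,0,0],
    [0.015,0.045,0,0,0,0],
    [0.015,0.01,0,0,0,0],
    [0,0,0,0,0,0],
    [0,0,0,0,0,0],
  ],
)

```text
time: 6.58
position: [0.5444, -0.0245, 0.2059]
tool_rot: [0.092, 0.996, -0.0, -0.001]
ft_force: [-0.7, -0.9, -0.3]
grip_width: 0.0195
grip_force: 20.0
```

```bash
python3 - <<'E'
from h import *
o=get_obs(); R0=R.from_quat(o['tool_rot']).as_matrix(); print(o['position'],R0.round(3).tolist(),o['time'],o['ft_force'])
a=take('wrist'); cv2.imwrite('pics/w2.png',a[0]['pixels'])
for b in blobs(*a,'red',.114): print('red',b)
a=take('top'); z=o['position'][2]
for b in blobs(*a,'red',z-.001,.015)+blobs(*a,'red',.114): print('top red',b)
E
```

```text
[ 0.54436122 -0.02446387  0.20590496] [[-0.983, 0.182, -0.002], [0.182, 0.983, -0.0], [0.002, -0.0, -1.0]] 6.575 [-0.68690988 -0.86757893 -0.26578879]
red (np.int32(239), [232.3, 259.8], [0.5686, -0.0653], (0.5714, -0.065), 0.0107, np.float64(0.1139))
red (np.int32(277), [326.8, 259.3], [0.5813, 0.0048], (0.584, 0.0045), 0.0104, np.float64(0.1138))
```

View pics/w2.png

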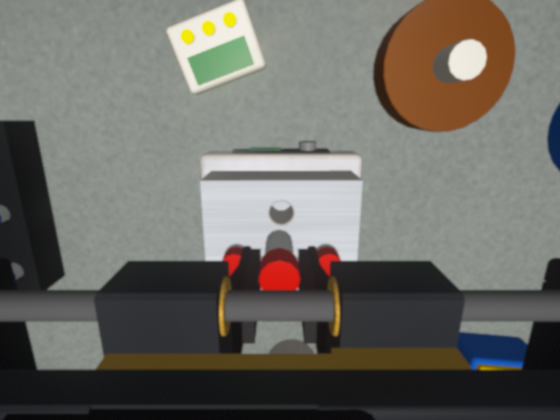

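The wrist view shows the held red cap at (279,271) and the empty hole's mouth at about (281,212), to be projected onto z=0.094.

```bash
python3 - <<'E'
from h import *
c,P,T,f=take('wrist')
g=cv2.cvtColor(c['pixels'],cv2.COLOR_BGR2GRAY)
m=np.zeros_like(g); m[196:229,264:299]=1
# block colour vs hole
dz=(P[...,2]<.088)&(m>0); dk=(g<150)&(m>0); print(np.median(g[185:195,230:330]))
for k in (dz,dk):
    n,L,st,ce=cv2.connectedComponentsWithStats(k.astype(np.uint8)); i=1+np.argmax(st[1:,4]); print(st[i],ce[i])
    x,y,w,h=st[i,:4]; q=[x+(w-1)/2,y+(h-1)/2]; print('hole',q,ray(c,T,f,q,.094).round(4))
    e=ray(c,T,f,[[x-.5,q[1]],[x+w-.5,q[1]],[q[0],y-.5],[q[0],y+h-.5]],.094); print(np.linalg.norm(e[0]-e[1]).round(4),np.linalg.norm(e[2]-e[3]).round(4))
print(g[198:228,281].tolist())
E
```

```text
213.0
[269 201  24  21 382] [280.54188482 211.38219895]
hole [np.float64(280.5), np.float64(211.0)] [[ 0.5434 -0.0237  0.094 ]]
0.0188 0.0172
[270 206  24  18 307] [281.24429967 214.94462541]
hole [np.float64(281.5), np.float64(214.5)] [[ 0.5464 -0.0235  0.094 ]]
0.0189 0.0148
[212, 206, 200, 201, 205, 209, 209, 209, 210, 211, 207, 189, 153, 116, 101, 98, 97, 97, 97, 96, 96, 96, 96, 97, 104, 127, 158, 183, 198, 203]
```

>>> step_arm(
  rows=[
    [0,0.0015,-0.02,0,0,0],
    [0,0,-0.02,0,0,0],
    [0,0,-0.01,0,0,0],
    [0,0,-0.01,0,0,0],
    [0,0,0,0,0,0],
    [0,0,0,0,0,0],
  ],
)

```text
time: 7.48
position: [0.5452, -0.0219, 0.1469]
tool_rot: [0.091, 0.996, -0.0, 0.0]
ft_force: [-0.7, -0.1, 0.2]
grip_width: 0.0193
grip_force: 20.0
```

>>> step_arm(
  rows=[
    [0,0,-0.01,0,0,0],
    [0,0,-0.01,0,0,0],
    [0,0,0,0,0,0],
    [0,0,0,0,0,0],
  ],
)

```text
time: 7.98
position: [0.5448, -0.0217, 0.1263]
tool_rot: [0.091, 0.996, 0.0, -0.0]
ft_force: [-0.0, -0.4, -0.1]
grip_width: 0.0195
grip_force: 20.0
```

>>> step_arm(
  rows=[
    [0,0,-0.006,0,0,0],
    [0,0,-0.003,0,0,0],
    [0,0,-0.001,0,0,0],
    [0,0,0,0,0,0],
  ],
)

```text
time: 8.48
position: [0.5448, -0.0217, 0.1164]
tool_rot: [0.091, 0.996, 0.0, -0.0]
ft_force: [0.3, -0.2, -0.3]
grip_width: 0.0192
grip_force: 20.0
```

>>> step_arm(
  rows=[
    [0,0,-0.001,0,0,0],
    [0,0,-0.0005,0,0,0],
    [0,0,0,0,0,0],
  ],
)

```text
time: 8.85
position: [0.5448, -0.0217, 0.115]
tool_rot: [0.091, 0.996, 0.0, -0.0]
ft_force: [0.5, -0.1, -0.7]
grip_width: 0.0192
grip_force: 20.0
```

>>> step_arm(
  rows=[
    [0,0,0,0,0,0],
    [0,0,0,0,0,0],
    [0,0,0,0,0,0],
    [0,0,0.02,0,0,0],
    [0,0,0.04,0,0,0],
    [0,0.04,0.04,0,0,0],
    [0,0.05,0.02,0,0,0],
    [0,0.05,0,0,0,0],
    [0,0.05,0,0,0,0],
    [0,0,0,0,0,0],
    [0,0,0,0,0,0],
  ],
  jaw=0.045,
)

```text
time: 10.22
position: [0.5446, 0.168, 0.2348]
tool_rot: [0.091, 0.996, -0.0, -0.0]
ft_force: [-0.3, -0.1, -0.5]
grip_width: 0.0454
grip_force: 0.0
```

```bash
python3 - <<'E'
from h import *
o=get_obs(); print(o['position'],o['time'])
for n in ('top','scene'):
    a=take(n); print(n)
    for k,z in (('red',.114),('white',.066)):
        for b in blobs(*a,k,z,.012): print(k,b)
    c=a[0]['pixels']; s=(slice(170,260),slice(240,340)) if n=='top' else (slice(190,290),slice(210,330))
    cv2.imwrite(f'pics/{n}2.png',cv2.resize(c[s],None,fx=5,fy=5,interpolation=2))
E
```

```text
[0.54456749 0.16800271 0.23484328] 10.225
top
red (np.int32(44), [292.8, 194.6], [0.614, -0.0352], (0.6132, -0.0356), 0.0077, np.float64(0.1148))
red (np.int32(48), [272.9, 207.6], [0.5855, 0.0062], (0.5848, 0.0059), 0.0077, np.float64(0.1145))
red (np.int32(51), [306.3, 214.6], [0.5721, -0.0638], (0.5722, -0.0632), 0.0086, np.float64(0.1146))
red (np.int32(48), [286.0, 227.9], [0.5433, -0.0218], (0.5431, -0.0208), 0.0085, np.float64(0.1155))
white (np.int32(109), [297.5, 144.1], [0.7391, -0.0462], (0.7536, -0.0489), 0.0289, np.float64(0.0603))
white (np.int32(142), [135.5, 228.6], [0.5426, 0.3042], (0.5428, 0.3041), 0.0156, np.float64(0.0666))
white (np.int32(19), [263.4, 237.6], [0.5275, 0.0259], (0.5278, 0.0256), 0.0167, np.float64(0.0672))
white (np.int32(47), [291.9, 243.3], [0.5162, -0.0361], (0.517, -0.0373), 0.0431, np.float64(0.0657))
white (np.int32(158), [210.6, 268.8], [0.4585, 0.1376], (0.4585, 0.1373), 0.0152, np.float64(0.0666))
scene
red (np.int32(60), [258.1, 208.6], [0.5462, -0.0214], (0.5465, -0.0214), 0.0093, np.float64(0.1132))
red (np.int32(66), [280.3, 219.9], [0.5885, 0.0062], (0.5887, 0.0065), 0.0096, np.float64(0.1129))
red (np.int32(69), [244.2, 229.1], [0.576, -0.0642], (0.5759, -0.0637), 0.0096, np.float64(0.1131))
red (np.int32(73), [267.3, 240.7], [0.6175, -0.0355], (0.6175, -0.0351), 0.0097, np.float64(0.1133))
white (np.int32(99), [307.4, 164.0], [0.4604, 0.139], (0.4599, 0.1387), 0.0146, np.float64(0.0653))
white (np.int32(104), [389.3, 165.0], [0.5456, 0.3049], (0.5456, 0.3053), 0.0148, np.float64(0.0652))
white (np.int32(15), [412.1, 318.5], [0.8527, 0.1402], (0.8527, 0.1399), 0.0036, np.float64(0.0586))
white (np.int32(58), [299.4, 331.3], [0.7817, -0.0522], (0.7694, -0.0504), 0.026, np.float64(0.0588))
```

View pics/scene2.png

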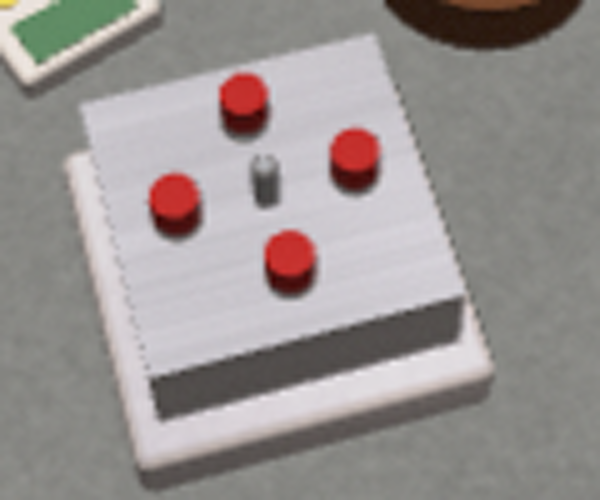

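The scene view shows four level red caps round the pin, so the tube is seated. Now the blue cover's knob.

>>> step_arm(
  rows=[
    [0,0.05,-0.02,0,0,0],
    [0,0.05,-0.03,0,0,0],
    [0,0.036,-0.025,0,0,0],
    [0,0,0,0,0,0],
    [0,0,0,0,0,0],
  ],
  jaw=0.06,
)

```text
time: 10.95
position: [0.5454, 0.3029, 0.1601]
tool_rot: [0.092, 0.996, -0.0, 0.0]
ft_force: [0.3, 0.1, -0.2]
grip_width: 0.06
grip_force: 0.0
```

```bash
python3 - <<'E'
from h import *
o=get_obs(); print(o['position'],o['time'],o['q'].round(2))
a=take('wrist'); cv2.imwrite('pics/w3.png',a[0]['pixels'])
for b in blobs(*a,'white',.066): print(b)
E
```

```text
[0.54539834 0.30289985 0.16010927] 10.95 [ 0.33  0.62  1.51 -0.    1.01 -1.06]
(np.int32(1460), [22.2, 141.8], [0.4581, 0.1392], (0.4582, 0.1391), 0.015, np.float64(0.066))
(np.int32(1202), [281.0, 215.8], [0.5431, 0.3043], (0.5432, 0.3042), 0.0149, np.float64(0.066))
```

View pics/w3.png

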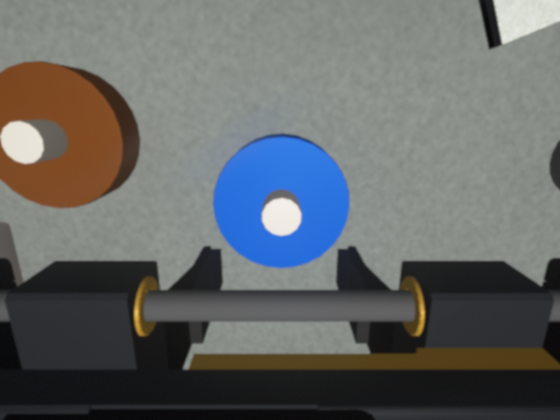

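The wrist view shows the blue cover's knob centred between the fingers at (281,216). I'll go down and grip it.

>>> step_arm(
  rows=[
    [-0.001,0.0013,-0.03,0,0,0],
    [0,0,-0.03,0,0,0],
    [0,0,-0.025,0,0,0],
    [0,0,-0.012,0,0,0],
    [0,0,0,0,0,0],
    [0,0,0,0,0,0],
  ],
)

```text
time: 11.75
position: [0.5449, 0.3055, 0.0643]
tool_rot: [0.091, 0.996, 0.0, 0.001]
ft_force: [-0.0, -0.0, 0.4]
grip_width: 0.0599
grip_force: 0.0
```

>>> step_arm(
  rows=[
    [0,-0.001,-0.004,0,0,0],
    [0,0,-0.003,0,0,0],
    [0,0,0,0,0,0],
    [0,0,0,0,0,0],
  ],
)

```text
time: 12.25
position: [0.5438, 0.3046, 0.056]
tool_rot: [0.091, 0.996, -0.0, 0.0]
ft_force: [-0.6, -0.3, -0.3]
grip_width: 0.0601
grip_force: 0.0
```

>>> step_arm(
  rows=[
    [0,0,0,0,0,0],
    [0,0,0,0,0,0],
    [0,0,0,0,0,0],
    [0,0,0,0,0,0],
    [0,0,0,0,0,0],
  ],
  jaw=0.0,
  squeeze=50,
)

```text
time: 12.88
position: [0.5439, 0.3046, 0.056]
tool_rot: [0.091, 0.996, 0.0, 0.0]
ft_force: [-0.6, -0.2, -0.2]
grip_width: 0.0289
grip_force: 50.0
```

>>> step_arm(
  rows=[
    [0,0,0.01,0,0,0],
    [0,0,0.03,0,0,0],
    [0,0,0.05,0,0,0],
    [0,0,0.05,0,0,0],
    [0,0,0.03,0,0,0],
    [0,0,0,0,0,0],
    [0,0,0,0,0,0],
  ],
)

```text
time: 13.75
position: [0.5426, 0.3041, 0.2247]
tool_rot: [0.091, 0.996, -0.001, -0.001]
ft_force: [0.3, -0.5, -1.3]
grip_width: 0.0291
grip_force: 50.0
```

>>> step_arm(
  rows=[
    [0.003,-0.025,0,0,0,0],
    [0.005,-0.045,0,0,0,0],
    [0.005,-0.05,0,0,0,0],
    [0.005,-0.05,0,0,0,0],
    [0.005,-0.05,0,0,0,0],
    [0.005,-0.05,0,0,0,0],
    [0.005,-0.04,0,0,0,0],
    [0.003,-0.02,0,0,0,0],
    [0,0,0,0,0,0],
    [0,0,0,0,0,0],
  ],
)

```text
time: 15.0
position: [0.5791, -0.0239, 0.2253]
tool_rot: [0.091, 0.996, 0.001, -0.001]
ft_force: [0.1, 0.1, -2.4]
grip_width: 0.029
grip_force: 50.0
```

```bash
python3 - <<'E'
from h import *
o=get_obs(); p=o['position'];print(p,o['time'],o['grip_width'],o['ft_force'],R.from_quat(o['tool_rot']).as_matrix().round(3).tolist())
for n in ('top','scene'):
    a=take(n); c,P,T,f=a
    print(n,blobs(*a,'blue',p[2]-.02,.008,100))
    hsv=cv2.cvtColor(c['pixels'],cv2.COLOR_BGR2HSV)
    m=(hsv[...,0]>100)&(hsv[...,0]<125)&(hsv[...,1]>130)&(P[...,2]>p[2]-.03)&(abs(P[...,1]+.03)<.1)
    q=P[m]; A=np.c_[q[:,:2],np.ones(len(q))]; 
    for _ in range(3):
        s=np.linalg.lstsq(A,q[:,2],rcond=None)[0]; r=q[:,2]-A@s; k=abs(r)<2*r.std(); q,A=q[k],A[k]
    print('plane tilt deg',np.degrees(s[:2]).round(2),'z at tcp',(s@[p[0],p[1],1]).round(4))
cv2.imwrite('pics/s3.png',cv2.resize(c['pixels'][130:300,170:400],None,fx=3,fy=3,interpolation=2))
E
```

```text
[ 0.57913766 -0.02391779  0.22529902] 15.0 0.028961971331509278 [ 0.08908946  0.0766482  -2.37443952] [[-0.984, 0.18, -0.002], [0.18, 0.984, 0.001], [0.002, 0.001, -1.0]]
top [(np.int32(253), [287.8, 216.9], [0.5524, -0.023], (0.5541, -0.0195), 0.0485, np.float64(0.2063))]
plane tilt deg [-336.6    74.11] z at tcp 0.0471
scene [(np.int32(1678), [265.4, 207.9], [0.6027, -0.0291], (0.5843, -0.0239), 0.0565, np.float64(0.2046))]
plane tilt deg [-0.37  0.25] z at tcp 0.2047
```

View pics/s3.png

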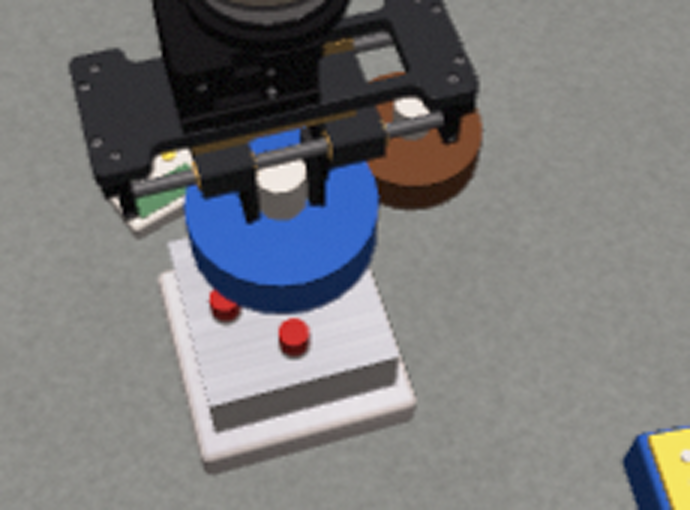

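The scene view shows the cover level in the grip, roughly above the pin, about 5 mm too far in +y. I'll correct that and lower.

>>> step_arm(
  rows=[
    [0.001,-0.005,-0.01,0,0,0],
    [0,0,-0.012,0,0,0],
    [0,0,-0.012,0,0,0],
    [0,0,0,0,0,0],
    [0,0,0,0,0,0],
  ],
)

```text
time: 15.72
position: [0.581, -0.0305, 0.1919]
tool_rot: [0.091, 0.996, 0.0, -0.0]
ft_force: [0.6, 0.3, -2.5]
grip_width: 0.0288
grip_force: 50.0
```

```bash
python3 - <<'E'
from h import *
o=get_obs(); p=o['position'];print(p,o['ft_force'])
c,P,T,f=take('scene')
hsv=cv2.cvtColor(c['pixels'],cv2.COLOR_BGR2HSV)
near=(abs(P[...,1]+.03)<.12)&(abs(P[...,0]-.58)<.12)
m=near&(hsv[...,0]>100)&(hsv[...,0]<125)&(hsv[...,1]>130)&(abs(P[...,2]-p[2]+.0205)<.003)
from scipy.optimize import least_squares
q=P[m][:,:2]; d=q-p[:2]; a=np.degrees(np.arctan2(d[:,1],d[:,0])); e=[]
for k in range(-100,100,4):
    s=(a>=k)&(a<k+4)
    if s.sum()>3: e.append(q[s][np.argmax(np.linalg.norm(d[s],axis=1))])
e=np.array(e); r=least_squares(lambda x:np.linalg.norm(e-x[:2],axis=1)-x[2],[p[0],p[1],.056],loss='soft_l1',f_scale=.001); print(len(e),r.x.round(4))
w=near&(hsv[...,1]<60)&(hsv[...,2]>140)&(abs(P[...,2]-p[2]-.009)<.006)
print(w.sum(),P[w].mean(0).round(4),P[w].min(0).round(4),P[w].max(0).round(4))
E
```

```text
[ 0.5809574  -0.03047579  0.19190609] [ 0.56198721  0.31221866 -2.46957021]
48 [ 0.5834 -0.0296  0.0544]
110 [ 0.5869 -0.03    0.201 ] [ 0.5683 -0.0425  0.198 ] [ 0.596  -0.0161  0.2032]
```

>>> step_arm(
  rows=[
    [-0.0008,0.0015,-0.004,0,0,0],
    [0,0,-0.006,0,0,0],
    [0,0,0,0,0,0],
    [0,0,0,0,0,0],
  ],
)

```text
time: 16.27
position: [0.5801, -0.029, 0.182]
tool_rot: [0.091, 0.996, -0.0, 0.0]
ft_force: [-0.1, -1.1, -2.1]
grip_width: 0.0289
grip_force: 50.0
```

>>> step_arm(
  rows=[
    [0,0,-0.004,0,0,0],
    [0,0,-0.004,0,0,0],
    [0,0,0,0,0,0],
    [0,0,0,0,0,0],
  ],
)

```text
time: 16.77
position: [0.5801, -0.0289, 0.174]
tool_rot: [0.091, 0.996, 0.0, -0.0]
ft_force: [0.9, 0.3, -2.7]
grip_width: 0.0288
grip_force: 50.0
```

>>> step_arm(
  rows=[
    [0,0,-0.004,0,0,0],
    [0,0,-0.003,0,0,0],
    [0,0,0,0,0,0],
    [0,0,0,0,0,0],
  ],
)

```text
time: 17.27
position: [0.5801, -0.029, 0.167]
tool_rot: [0.091, 0.996, -0.0, -0.0]
ft_force: [-0.8, -0.3, -1.2]
grip_width: 0.0292
grip_force: 50.0
```

>>> step_arm(
  rows=[
    [0,0,-0.004,0,0,0],
    [0,0,-0.004,0,0,0],
    [0,0,0,0,0,0],
    [0,0,0,0,0,0],
  ],
)

```text
time: 17.77
position: [0.5801, -0.029, 0.1589]
tool_rot: [0.091, 0.996, -0.0, -0.0]
ft_force: [0.8, -0.1, -2.1]
grip_width: 0.0291
grip_force: 50.0
```

>>> step_arm(
  rows=[
    [0,0,-0.004,0,0,0],
    [0,0,-0.004,0,0,0],
    [0,0,0,0,0,0],
    [0,0,0,0,0,0],
  ],
  squeeze=60,
)

```text
time: 18.27
position: [0.5801, -0.0289, 0.151]
tool_rot: [0.091, 0.996, 0.0, -0.0]
ft_force: [0.2, 0.5, -1.9]
grip_width: 0.0288
grip_force: 60.0
```

>>> step_arm(
  rows=[
    [0,0,-0.002,0,0,0],
    [0,0,-0.002,0,0,0],
    [0,0,0,0,0,0],
    [0,0,0,0,0,0],
  ],
)

```text
time: 18.77
position: [0.5804, -0.029, 0.1486]
tool_rot: [0.091, 0.996, -0.0, 0.001]
ft_force: [-3.3, -0.0, 6.4]
grip_width: 0.0288
grip_force: 60.0
```

>>> step_arm(
  rows=[
    [0,0,-0.002,0,0,0],
    [0,0,-0.002,0,0,0],
    [0,0,0,0,0,0],
    [0,0,0,0,0,0],
  ],
)

```text
time: 19.27
position: [0.5804, -0.029, 0.1451]
tool_rot: [0.091, 0.996, -0.0, 0.001]
ft_force: [-2.7, 0.6, 9.6]
grip_width: 0.0286
grip_force: 60.0
```

>>> step_arm(
  rows=[
    [0,0,-0.002,0,0,0],
    [0,0,-0.001,0,0,0],
    [0,0,0,0,0,0],
    [0,0,0,0,0,0],
  ],
)

```text
time: 19.77
position: [0.5804, -0.029, 0.1424]
tool_rot: [0.091, 0.996, -0.0, 0.001]
ft_force: [-3.4, 0.5, 12.1]
grip_width: 0.0289
grip_force: 60.0
```

```bash
python3 - <<'E'
from h import *
o=get_obs(); p=o['position'];print(p,o['ft_force'],o['time'])
c,P,T,f=take('scene')
hsv=cv2.cvtColor(c['pixels'],cv2.COLOR_BGR2HSV)
near=(abs(P[...,1]+.03)<.07)&(abs(P[...,0]-.58)<.07)
m=near&(hsv[...,0]>100)&(hsv[...,0]<125)&(hsv[...,1]>130)&(P[...,2]>.115)
q=P[m];A=np.c_[q[:,:2]-p[:2],np.ones(len(q))]; s=np.linalg.lstsq(A,q[:,2],rcond=None)[0]; print('tilt',np.degrees(s[:2]),'cover top',s[2])
w=(abs(P[...,0]-.58)<.09)&(abs(P[...,1]+.03)<.09)&(hsv[...,1]<60)&(hsv[...,2]>120)&(P[...,2]>.075)&(P[...,2]<.1)
print('block top',w.sum(),np.median(P[w][:,2]))
cv2.imwrite('pics/s4.png',cv2.resize(c['pixels'][130:300,170:400],None,fx=3,fy=3,interpolation=2))
E
```

```text
[ 0.58039623 -0.02900154  0.14244022] [-3.44301781  0.53722311 12.07488354] 19.775
tilt [ 1.73306474 -0.94229686] cover top 0.12300745438950704
block top 853 0.08572559464425655
```

View pics/s4.png

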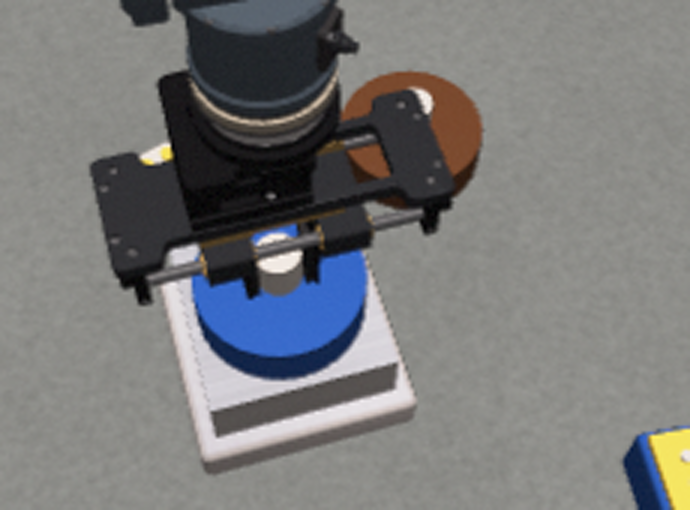

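The picture shows the cover flat on the sunken block with the knob held. I'll check the tilt robustly before handing in.

```bash
python3 - <<'E'
from h import *
o=get_obs(); p=o['position']
c,P,T,f=take('scene')
hsv=cv2.cvtColor(c['pixels'],cv2.COLOR_BGR2HSV)
rr=np.hypot(P[...,0]-.582,P[...,1]+.029)
m=(rr<.048)&(hsv[...,0]>100)&(hsv[...,0]<125)&(hsv[...,1]>130)&(P[...,2]>.112)
q=P[m];A=np.c_[q[:,:2]-p[:2],np.ones(len(q))]; s=np.linalg.lstsq(A,q[:,2],rcond=None)[0]; t=np.degrees(s[:2]); print('tilt',t,'top',s[2])
if np.hypot(*t)<1.2 and .118<s[2]<.126: print(hand_in())
E
```

```text
tilt [3.35747243 0.60757479] top 0.1222453065045894
```

```bash
python3 - <<'E'
from h import *
o=get_obs(); p=o['position']; print(p,R.from_quat(o['tool_rot']).as_matrix().round(4)[:,2],o['ft_force'],o['moment'])
c,P,T,f=take('scene')
hsv=cv2.cvtColor(c['pixels'],cv2.COLOR_BGR2HSV)
b=(hsv[...,0]>100)&(hsv[...,0]<125)&(hsv[...,1]>130)
for x in np.arange(.53,.65,.01):
    m=b&(abs(P[...,0]-x)<.005)&(abs(P[...,1]+.03)<.07)&(P[...,2]>.08)
    if m.sum()>3: print(x.round(3),m.sum(),np.percentile(P[m][:,2],[10,50,90]).round(4))
w=(hsv[...,1]<60)&(hsv[...,2]>120)&(P[...,2]>.08)&(P[...,2]<.1)&(abs(P[...,0]-.58)<.09)&(abs(P[...,1]+.03)<.09)
q=P[w]; A=np.c_[q[:,:2]-p[:2],np.ones(len(q))]; s=np.linalg.lstsq(A,q[:,2],rcond=None)[0]; print('block',np.degrees(s[:2]),s[2],len(q))
E
```

```text
[ 0.58039872 -0.02902855  0.14245555] [ 1.7e-03 -5.0e-04 -1.0e+00] [-2.87155606  0.67375676 11.75271737] [ 0.12799278  0.61212723 -0.05027567]
0.55 19 [0.1201 0.1209 0.1228]
0.56 22 [0.12   0.1221 0.1231]
0.57 52 [0.1201 0.1216 0.1231]
0.58 96 [0.1202 0.1217 0.1231]
0.59 210 [0.12   0.1216 0.1232]
0.6 289 [0.1199 0.1217 0.1233]
0.61 297 [0.1188 0.1216 0.1236]
0.62 265 [0.1104 0.1215 0.1232]
0.63 266 [0.1008 0.1204 0.1231]
0.64 104 [0.0952 0.1079 0.1195]
block [0.20921078 0.14479703] 0.08572182211505353 855
```

The median height is .1216 right across the cover, so it is level and 36 mm above the block. The tilt the last script found came from stray pixels. Handing in.

```bash
python3 -c "
from rig import hand_in
print(hand_in())"
```

```text
the job is handed in; nothing more can be done
None
```

The job is handed in: the red tube is seated in the mixer block, and the blue cover sits flat over the pin. It is still held by its knob and presses the block about 7.5 mm down (stop at 8 mm, mixer runs beyond 5 mm); the pass/fail verdict was not shown.

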